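Square up a carved name board in the stall's laser engraver and start the job

ROBOT

A 6-joint arm with a two-finger parallel gripper is mounted at the origin on the work surface. World frame = base frame: x ahead of the robot, y to its left, z up, the work surface at z = 0. Lengths are in m, angles in rad, forces in N, time in s.
With the tool pointing down it reaches from about 0.35 to 0.775 m from the base axis. Payload 5.5 kg.
Tool frame: the origin (TCP) lies on the centre line of the jaws, within the pads' length; the fingertips stand 11 mm ahead of it and the grasp point (between the pads) lies 8 mm behind it (env.tip_extent is the distance from the TCP to the fingertips, in m); z points along the fingers, y is the line along which they close (so a half turn about z gives the same grasp; the last joint's range is limited). The gripper opens to 85 mm and grips with 20 to 120 N. Pads are 22 mm wide; open, the fingers measure 114 mm over their backs; the gripper's body (76 mm by 85 mm) begins 54 mm behind the grasp point. The pads swing forward as they close: fully open they stand 13 mm farther back than shut.
Start: joints at [-1.432, 0.313, 0.046, 1.304, 0, 1.431], TCP at [0.158, -0.553, 0.242] pointing down, gripper open.
Joint ranges: [-2.76, 2.76], [-0.86, 1.69], [-1.03, 1.26], [-2.2, 2.34], [-1.47, 1.5], [-3.14, 3.14]. Speed limits (rad/s): [2.57, 2.57, 3.14, 3.14, 3.14, 3.14].

INTERFACE

Orientations are given as a unit quaternion [w, x, y, z].
In Python, from workcell import env gives the robot as it stands.
- The arm moves only by the shell command python3 -m jog 'ROWS' [FORCE]. ROWS is JSON, a list of rows, each a list of 5 numbers: the gripper's target within -1 to 1 (shut at 1, half-way at 0, fully open at -1), then the shift along the tool's x, y, z in m, then the turn about the tool's z in degrees. In form: [[fingers, tx, ty, tz, turn], ...]. A call has 1 to 5 rows; each row shifts and turns the commanded pose from where the row before left it, along the tool's axes as they then stand; what a row does not reach is not made up. A row lasts 1/12 s, in which the tool goes at most 41.7 mm and 7.16 degrees, less where a joint would pass 70% of its speed; a pose out of reach is approached as far as the arm can. A call is refused whole if a number of a shift passes 0.0417 or a number of a turn 7.16, either way. A call with a gripper value outside its range is refused whole. The fingers move at their own pace and stop on an object; FORCE is the grip in N (left out, the last holds). Time passes only in rows, so rows that do not move let the fingers close. It gives the time, the measured TCP pose, the force, the opening and the grip force at its end, in the units of the state.
- env.get_state(): the state, without advancing time (a new reading comes with each control period).
- env.read_camera(name): name is "side" or "top"; returns a dict with "img" (420x560x3 uint8, red, green, blue), "fov_y" (degrees; the focal length in pixels is half the picture's height over the tangent of half this angle, whatever the lens; pixels are square), "cx", "cy" (the principal point, pixels), "T" (4x4, takes a point from camera to world coordinates). Camera axes: x right, y up, looking along -z (the intrinsics and any distortion apply to the point x, -y, -z); pixel columns grow to the right and rows downward; lengths in m; the calibration is good to about 2 mm. A picture is of the moment at which its call begins. There is no depth.
- env.hand_in(): hands the job in; it is judged then, once.
The state is a dict: "clock": time; "joint_pos": joint angles; "qvel": joint speeds; "tau": joint torques, N m; "tcp_pos": TCP position; "orientation": TCP orientation; "wrist_force": force on the tool from outside, world axes, zero at the start; "ft_torque": the same for the moment, N m; "finger_gap": finger opening in m; "grip_force": force on a finger pad.
Only numpy, scipy, OpenCV 4.12 (cv2) and the standard library are available. Lean on these libraries where they do the work, as an engineer would, in place of code of your own. Each camera call takes 0.05 s, during which the arm holds its last target. There are 200 camera calls.

TASK

Get the carved name board ready for engraving: push it square into the corner of the engraver bed so that it lies flush against both alloy stop bars, then close the amber lid. With the lid shut, press the green start key just until its dome clicks and no further, so that the dome is not crushed, and let it come back up. Leave the other keys alone and do not disturb the orange focus gauge, the brush, the two mushrooms on the table, the mallet or the gouge.

Things in the scene. Friction and masses are not known exactly. Their poses are not given: they have to be found in the camera images.
- engraver: white desktop laser engraver, 360 mm deep (its x) by 300 mm wide (its y), fixed, turned so that its front faces roughly the robot's right. Origin on the table under it; its x points from its front to its rear, its y to the side nearest the robot, z up. Console along the front: x -190 to -112 mm, top at z = 85 mm. Rear deck: x 112 to 170 mm, top at z = 100 mm.
- bed (a point): centre of the open bed's surface, z = 60 mm, engraver's axes. Bed: x -103 to +112, y -130 to +130 mm in the engraver's frame (this point is its x = 0, y = 0), inside a rim 100 mm high. Over its rear the gantry is parked: beam x 76 to 96, z 76 to 94 mm; black laser head x 60 to 100, y 68 to 104, z 62 to 97 mm.
- stop_corner (a point): inner corner of the L-shaped alloy corner stop, at bed height, engraver's axes; x 50, y -100 mm in its frame. Bars 7 mm thick, 10 mm high: the rear bar's face is the plane x = 50 mm (y -100 to +45), the side bar's face the plane y = -100 mm (x -40 to +50). The board belongs on the -x, +y side of this point.
- blank_center (a point): centre (half-way up) of the loose carved name board lying on the bed: light wood, 55 mm (its x) by 90 mm (its y) by 12 mm thick, about 45 g, a small red mushroom relief at its +y end. It starts turned up to 0.35 rad from the engraver's axes; it can be pushed by its edges.
- blank_corner (a point): the bottom corner of the board that belongs in the corner of the stop: at its own x +27.5, y -45 mm, underside.
- lid (a joint): hinge angle of the lid, rad: 0 = shut, about 1.6 = standing open at the start (range 0 to 1.8). The stiff hinge holds the lid wherever it is left (about 0.4 N m); it has no latch.
- lid_hinge (a point): the lid's hinge line at its middle, x 110, z 103 mm in the engraver's frame, running along the engraver's y. These axes turn with the lid: at any angle the lid reaches from here along the local -x, to 218 mm; its outer face is the plane local z = +5 mm (amber pane, 14 to 206 mm from the hinge, y -127 to +127) or +7 mm (black frame around it).
- lid_edge (a point): middle of the lid's black front edge strip, on its outer face, 212 mm from the hinge line; axes of lid_hinge. Lid 276 mm wide, 0.25 kg; a finger tab 70 mm wide reaches to 230 mm from the hinge. Shut, the outer face looks up at z = 110 mm; open, the lid stands upright and its outer face looks to the rear of the machine.
- key_start_top (a point): centre of the top of the green start key, a round rubber cap of 22 mm diameter standing 10 mm above the console, at x -158, y -75 mm in the engraver's frame (top at z = 95 mm when up), pressed straight down. It is the end key, farthest from the robot, of a row of four spaced 50 mm along the engraver's y: green, red, grey, grey.
- start_dome (a joint): snap dome under the green cap, m: 0 = up, 0.0022 = fully clicked through, springs back. It stays put until the press reaches 5.0 N, then gives way (the click) and the force drops to 2.1 N as it goes down.
- start_cap (a joint): squeeze of the green rubber cap on its dome, m, 3 N per mm. Total travel of the key top = dome + cap: peak 5.0 N at 1.7 mm down, then the click, least force 2.1 N at 2.9 mm; pressed on it rises again by 3 N per mm (5 N at 3.9 mm); beyond 2.8 mm of squeeze (8.4 N, 5.0 mm of key travel) the dome is being crushed; hard stop at 6.7 mm.
- stop_cap (a joint): rubber cap of the red key next to the green one, built like the green one, m squeezed: to be left alone
- frame_cap (a joint): rubber cap of the inner grey key, built like the green one, m squeezed: to be left alone
- home_cap (a joint): rubber cap of the outer grey key, nearest the robot, built like the green one, m squeezed: to be left alone
- gauge: orange focus gauge block 30 x 18 x 30 mm standing loose on the console at its end nearest the robot, origin under its centre: leave alone
- brush: dusting brush 150 mm long lying on the engraver's rear deck, origin under its middle: leave alone
- mushroom_a: wooden mushroom, 100 mm high, red cap 68 mm across, standing on the table left of the engraver: leave alone
- mushroom_b: wooden mushroom, 80 mm high, red cap 68 mm across, on the table left of the engraver: leave alone
- mallet: round carver's mallet standing on its head, 200 mm high, 76 mm across, on the table: leave alone
- gouge: gouge with dark wooden handle, 210 mm long, lying on the table right of the engraver: leave alone

How it is judged:
On the way, in this order (a step that is already met when the one before it is completed fails the run):
1. the board lies flush and square in the corner of the stop bars (horizontal distance between blank_corner and stop_corner below 0.004 m and angle between the x axis of blank_center and the x axis of engraver, either way round below 0.05 rad), for 0.2 s.
2. the lid is shut (value of joint lid below 0.035 rad), for 0.2 s.
3. the start key is pressed through its click with the lid shut (value of joint start_dome above 0.0016 m and value of joint lid below 0.035 rad), for 0.04 s.
At the end, for the whole second after the job is handed in: The board lies at rest in the corner of the stop (its corner within 4 mm, square within 0.05 rad), the lid is shut (below 0.035 rad) and the start key, having been pressed through its click, is released and back up (dome and cap each less than 0.6 mm down) (all of step 1 and value of joint lid below 0.035 rad and value of joint each of start_dome, start_cap below 0.0006 m); the robot touches nothing.
It fails at once if the start key is pressed on past its click until its dome is crushed (cap squeezed beyond 2.8 mm, about 8.4 N) (value of joint start_cap above 0.0028 m).
It fails at once if another key is pressed (about 3 N) (value of joint any of stop_cap, frame_cap, home_cap above 0.001 m).
It fails at once if the gauge, the brush, a mushroom, the mallet or the gouge is moved (more than 20 mm) (distance of any of gauge, brush, mushroom_a, mushroom_b, mallet, gouge from where it was at the start of the episode above 0.02 m).
It also fails if it takes over 72 s, if anything falls off the work surface, if the arm or the gripper's body presses on something with over 40 N, if the wrist force passes 120 N, or if a joint passes its speed limit or range.

## Working session

There is one attempt and no reset: what is moved stays moved. The work goes in short steps, Python scripts to look and compute and a shell command to move; the robot and the scene stay as the last step left them, time stands still between calls to the robot, and variables do not carry over. Pictures are saved under pics/ and viewed, at most 10 in all, crops included, and the job is handed in when it is done.

```bash
mkdir -p pics; ls
python3 - <<'E'
from workcell import env
import cv2,numpy as np
s=env.get_state(); print(s)
for n in("side","top"):
    c=env.read_camera(n); print(n,{k:v for k,v in c.items() if k!="img"})
    cv2.imwrite(f"pics/{n}0.png",cv2.cvtColor(c["img"],cv2.COLOR_RGB2BGR))
E
```

```text
pics
{'clock': 0.0, 'joint_pos': array([-1.43159199e+00,  3.14030547e-01,  4.49587794e-02,  1.30361284e+00,
       -3.63023287e-05,  1.43119818e+00]), 'qvel': array([-0.00087662,  0.00019919, -0.00033643,  0.00027319, -0.00038622,
        0.00033135]), 'tau': array([-8.79477302e-04, -4.80629575e+01,  2.98530579e+01,  1.97017263e-02,
       -1.57771728e-04,  1.99026084e-05]), 'tcp_pos': array([ 0.15815309, -0.5522945 ,  0.24138346]), 'orientation': array([-9.44142467e-04,  9.90298928e-01,  1.38950141e-01, -1.79652496e-05]), 'wrist_force': array([ 0.58901545, -0.33481174, -0.02067371]), 'ft_torque': array([ 0.00784122, -0.00154288,  0.01658254]), 'grip_force': 0.0, 'finger_gap': 0.08541294763779368}
side {'fov_y': 47.02857494913868, 'cx': 277.62293749360504, 'cy': 215.66696029486621, 'T': array([[ 0.04555678, -0.73145544,  0.68036573,  1.31015268],
       [ 0.99892335,  0.03932812, -0.02460583, -0.0185862 ],
       [-0.00875943,  0.68075417,  0.73245958,  0.94417191],
       [ 0.        ,  0.        ,  0.        ,  1.        ]])}
top {'fov_y': 47.322978210783816, 'cx': 285.60260285515375, 'cy': 206.33570811443934, 'T': array([[-8.78969055e-03,  9.95144722e-01, -9.80291971e-02,
         4.10710580e-01],
       [-9.99961223e-01, -8.69421321e-03,  1.40110637e-03,
        -8.28607340e-04],
       [ 5.42016865e-04,  9.80377111e-02,  9.95182553e-01,
         1.52838588e+00],
       [ 0.00000000e+00,  0.00000000e+00,  0.00000000e+00,
         1.00000000e+00]])}
```

View pics/side0.png

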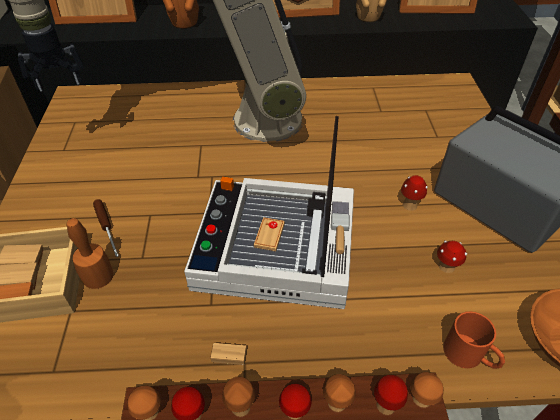

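View pics/top0.png

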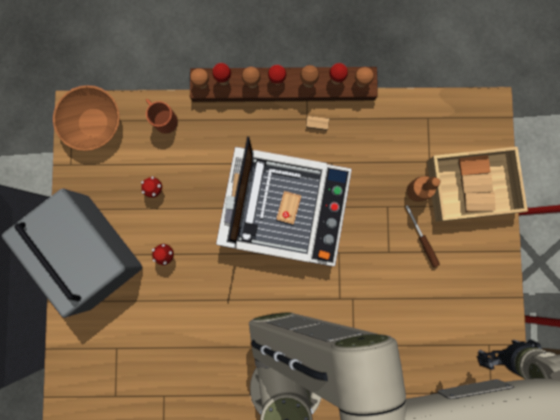

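Side view: engraver around (270,245), green key at (206,245), board at (268,233), lid upright at (333,200). Top view: board (288,207), green key (337,190), lid (242,190). Next, enlarged crops and first colour measurements.

```bash
cat > h.py <<'E'
import numpy as np,cv2
from workcell import env
def cam(n):
    c=env.read_camera(n); c["f"]=210/np.tan(np.radians(c["fov_y"]/2)); return c
def ray(c,p):
    d=np.array([(p[0]-c["cx"])/c["f"],-(p[1]-c["cy"])/c["f"],-1.]); return c["T"][:3,3],c["T"][:3,:3]@d
def onz(c,p,z):
    o,d=ray(c,p); return o+d*(z-o[2])/d[2]
def tri(c1,p1,c2,p2):
    o1,d1=ray(c1,p1);o2,d2=ray(c2,p2)
    t=np.linalg.lstsq(np.c_[d1,-d2],o2-o1,rcond=None)[0]
    a,b=o1+d1*t[0],o2+d2*t[1]; return (a+b)/2,np.linalg.norm(a-b)
def proj(c,P):
    q=(np.asarray(P)-c["T"][:3,3])@c["T"][:3,:3]
    return np.array([c["cx"]+c["f"]*q[0]/-q[2],c["cy"]+c["f"]*q[1]/q[2]])
def blob(c,lo,hi,box,n=1):
    x0,y0,x1,y1=box
    m=cv2.inRange(cv2.cvtColor(c["img"],cv2.COLOR_RGB2HSV)[y0:y1,x0:x1],lo,hi)
    k,l,s,ce=cv2.connectedComponentsWithStats(m)
    o=np.argsort(-s[1:,4])[:n]+1
    return [(ce[i]+[x0,y0],s[i,4]) for i in o]
def crop(c,box,k,name):
    x0,y0,x1,y1=box
    cv2.imwrite(name,cv2.cvtColor(cv2.resize(c["img"][y0:y1,x0:x1],None,fx=k,fy=k,interpolation=cv2.INTER_CUBIC),cv2.COLOR_RGB2BGR))
E
python3 - <<'E'
from h import *
s,t=cam("side"),cam("top")
crop(s,(180,170,360,310),4,"pics/s1.png"); crop(t,(210,135,360,270),4,"pics/t1.png")
G=((50,100,50),(80,255,255)); O=((8,200,150),(16,255,255))
R=((0,180,100),(5,255,255))
for nm,r,bs,bt in(("green",G,(190,180,240,280),(325,150,350,265)),("red",R,(195,215,222,245),(325,190,350,220)),("relief",R,(255,210,300,255),(270,200,305,230))):
    a,b=blob(s,*r,bs)[0],blob(t,*r,bt)[0]
    print(nm,a,b,tri(s,a[0],t,b[0]),onz(s,a[0],.095),onz(t,b[0],.095))
E
```

```text
green (array([205.4375, 244.7125]), np.int32(80)) (array([336.97727273, 190.38636364]), np.int32(44)) (array([ 0.59942627, -0.15886679,  0.09092816]), np.float64(0.00048447274548354214)) [ 0.60280826 -0.15844102  0.095     ] [ 0.59887437 -0.15817651  0.095     ]
red (array([210.43076923, 228.21538462]), np.int32(65)) (array([334.        , 206.70833333]), np.int32(24)) (array([ 0.54990383, -0.14936489,  0.09137571]), np.float64(0.001429114133324994)) [ 0.55310354 -0.14952732  0.095     ] [ 0.54950862 -0.14827471  0.095     ]
relief (array([272.39473684, 224.47368421]), np.int32(38)) (array([287.66666667, 214.        ]), np.int32(3)) (array([ 0.53050842, -0.00613848,  0.07435705]), np.float64(0.005628409179689386)) [ 0.54908527 -0.00368744  0.095     ] [ 0.52874292 -0.0088366   0.095     ]
```

View pics/s1.png

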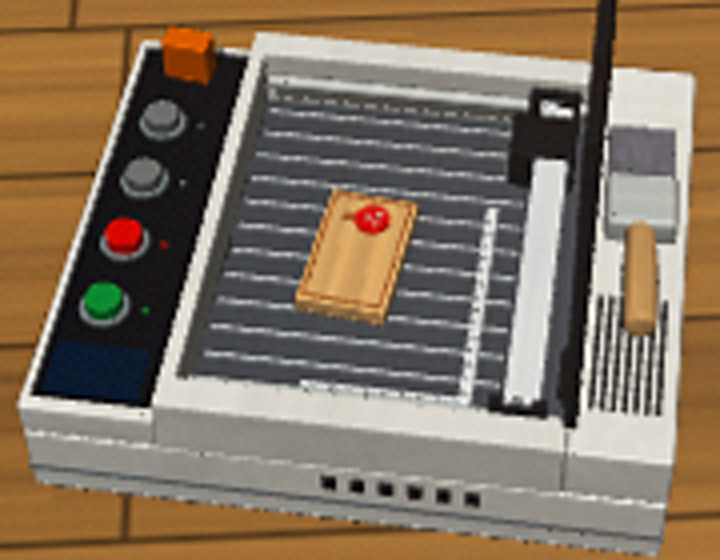

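View pics/t1.png

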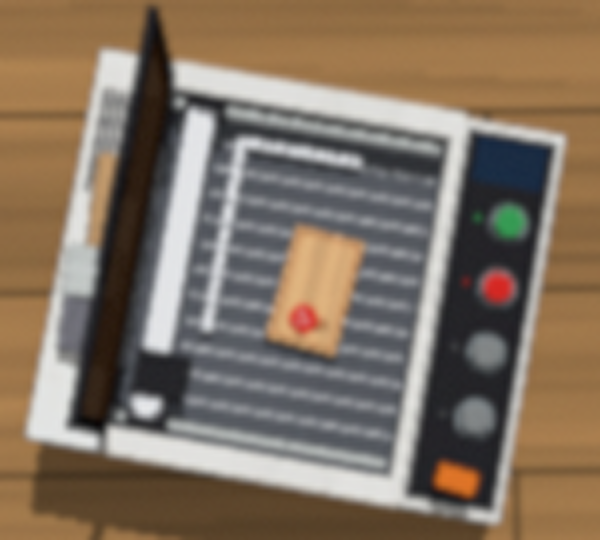

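The crops show engraver, keys, board and stop bars clearly (top crop: board corners about (298,226),(366,240),(337,357),(267,340); stop inner corner about (245,155)). The gantry's at the left. Fitting poses from these corner points.

```bash
cat > fit.py <<'E'
from h import *
from scipy.optimize import least_squares
def fit(obs,x0):
    # obs: (cam, local xyz, pixel); solves x,y,yaw
    def W(p,l): 
        c,s=np.cos(p[2]),np.sin(p[2]); return np.array([p[0]+c*l[0]-s*l[1],p[1]+s*l[0]+c*l[1],l[2]])
    r=least_squares(lambda p:np.concatenate([proj(c,W(p,l))-q for c,l,q in obs]),x0,loss="soft_l1")
    return r.x,np.round(np.concatenate([proj(c,W(r.x,l))-q for c,l,q in obs]).reshape(-1,2),1)
E
python3 - <<'E'
from fit import *
s,t=cam("side"),cam("top")
S=lambda u,v:np.array([180+u/4,170+v/4]); T=lambda u,v:np.array([210+u/4,135+v/4])
K=[(-.158,y,.094) for y in(-.075,-.025,.025,.075)]
A,B,C,D=(.17,-.15,.1),(.17,.15,.1),(-.19,.15,.085),(-.19,-.15,.085)
o=[(t,A,T(103,48)),(t,B,T(28,437)),(t,C,T(500,520)),(t,D,T(565,135)),
 (s,D,S(20,408)),(s,C,S(145,45)),(s,B,S(693,75)),(s,A,S(675,463))]
o+=[(t,k,T(*p)) for k,p in zip(K,[(510,221),(496,287),(487,352),(474,416)])]
o+=[(s,k,S(*p)) for k,p in zip(K,[(103,299),(124,236),(146,176),(164,116)])]
for sel in (o,[q for q in o if q[0] is t],[q for q in o if q[0] is s]):
    e,r=fit(sel,[.53,0,1.37]); print(np.round(e,4)); print(r.tolist())
e,_=fit(o,[.53,0,1.37])
# board: local in its frame; y+ = mushroom end
bx,by=.0275,.045
# +y end = near robot; +x = towards left
c=[(bx,-by,.072),(-bx,-by,.072),(-bx,by,.072),(bx,by,.072)]
bt=[(t,k,T(*p)) for k,p in zip(c,[(298,226),(366,240),(337,357),(267,340)])]
bs=[(s,k,S(*p)) for k,p in zip(c,[(383,319),(297,305),(333,190),(416,202)])]
for sel in(bt+bs,bt,bs):
    b,r=fit(sel,[.53,0,1.37]); print("board",np.round(b,4),"rel",b[2]-e[2],r.tolist())
    R=np.array([[np.cos(e[2]),np.sin(e[2])],[-np.sin(e[2]),np.cos(e[2])]])
    print("in engraver",R@(b[:2]-e[:2]))
E
```

```text
[0.5567 0.011  1.3846]
[[-1.2, -0.7], [-1.3, -0.2], [-0.4, 0.4], [-0.2, -0.8], [-1.2, -0.3], [-1.4, -1.8], [0.6, -0.9], [0.3, 0.3], [-0.6, -0.6], [0.1, -0.8], [-0.4, -0.7], [0.1, -0.3], [-0.1, -0.3], [-0.2, -0.9], [-0.9, -1.2], [-0.8, -0.7]]
[0.5553 0.0096 1.3828]
[[-0.6, -0.3], [-0.9, 0.1], [-0.0, 1.0], [0.3, -0.3], [-0.1, -0.0], [0.6, -0.3], [0.1, -0.2], [0.5, 0.2]]
[0.5586 0.0122 1.3846]
[[-0.8, 0.3], [-1.0, -1.3], [1.2, -0.4], [1.0, 1.0], [0.4, 0.3], [0.2, -0.3], [-0.5, -0.7], [-0.4, -0.2]]
board [ 0.5527 -0.0127  1.3104] rel -0.07420090981033134 [[-0.7, -1.1], [-0.3, -0.2], [-0.3, -1.0], [-0.3, -1.2], [0.3, -1.4], [-1.2, -1.7], [-1.2, -0.6], [-0.0, -0.2]]
in engraver [-0.02406604 -0.00047798]
board [ 0.55   -0.014   1.3159] rel -0.06870242693291329 [[-0.4, -0.2], [0.0, 0.7], [0.2, -0.1], [0.1, -0.3]]
in engraver [-0.02582945  0.00194927]
board [ 0.5559 -0.0115  1.3106] rel -0.07391089574114584 [[0.8, -0.4], [-0.7, -0.6], [-0.7, 0.3], [0.5, 0.7]]
in engraver [-0.02231996 -0.00339644]
```

Engraver pose ≈ (0.557, 0.011), yaw 1.384; the board sits at local (-24, -1) mm, turned -0.074. All views agree to 2–3 mm. First I turn the tool so its x lies along engraver x (turn −63.3°), raise it slightly and close the fingers half-way.

```bash
cat > w.py <<'E'
from h import *
from scipy.spatial.transform import Rotation as Ro
import sys
E0=np.array([.557,.011]);PSI=1.384
def loc():
    s=env.get_state();d=s["tcp_pos"][:2]-E0;c,n=np.cos(PSI),np.sin(PSI)
    l=np.array([c*d[0]+n*d[1],-n*d[0]+c*d[1],s["tcp_pos"][2]])
    R=Ro.from_quat(np.roll(s["orientation"],-1)).as_matrix()
    f=s["wrist_force"];F=(c*f[0]+n*f[1],-n*f[0]+c*f[1],f[2])
    return l*1000,np.degrees(np.arctan2(R[1,0],R[0,0])-PSI),F,s["clock"],s["finger_gap"]
if __name__=="__main__":
    l,a,F,t,g=loc();print("local mm",np.round(l,1),"yawerr",round(a,2),"F",np.round(F,1),"t",round(t,2),"gap",round(g,4))
E
python3 -m jog '[[0,0,0,-0.01,-7.03],[0,0,0,-0.01,-7.03],[0,0,0,-0.01,-7.03],[0,0,0,-0.01,-7.03],[0,0,0,0,-7.03]]' 20
python3 -m jog '[[0,0,0,0,-7.03],[0,0,0,0,-7.03],[0,0,0,0,-7.03],[0,0,0,0,-7.03],[0,0,0,0,0]]'; python3 w.py; python3 -c "from workcell import env;print(env.tip_extent)"
```

```text
clock: 0.72
tcp_pos: [0.1584, -0.5536, 0.2844]
orientation: [0.002, 0.901, 0.434, -0.0]
wrist_force: [-0.3, -0.7, -0.1]
finger_gap: 0.0426
grip_force: 0.0
clock: 1.13
tcp_pos: [0.1582, -0.5528, 0.2822]
orientation: [-0.0, 0.769, 0.639, 0.0]
wrist_force: [1.1, -0.1, -0.7]
finger_gap: 0.0429
grip_force: 0.0
local mm [-628.   287.1  282.2] yawerr 0.12 F [ 0.1 -1.1 -0.7] t 1.13 gap 0.0429
0.011
```

```bash
for i in 1 2 3; do python3 -m jog '[[0,0.0365,0.0191,0,0],[0,0.0365,0.0191,0,0],[0,0.0365,0.0191,0,0],[0,0.0365,0.0191,0,0],[0,0.0365,0.0191,0,0]]' >/dev/null; done; python3 -m jog '[[0,0,0,0,0]]' ; python3 w.py
```

```text
clock: 2.47
tcp_pos: [0.5452, -0.063, 0.2817]
orientation: [-0.0, 0.769, 0.639, 0.001]
wrist_force: [-0.3, -1.1, 0.4]
finger_gap: 0.0426
grip_force: 0.0
local mm [-74.9  -2.2 281.7] yawerr 0.12 F [-1.1  0.1  0.4] t 2.47 gap 0.0426
```

```bash
python3 -m jog '[[0,-0.006,0,0.041,0],[0,0,0,0.041,0],[0,0,0,0.041,0],[0,0,0,0.041,0],[0,0,0,0.036,0]]' >/dev/null;  python3 -m jog '[[0,0,0,0.004,0],[0,0,0,0.002,0],[0,0,0,0,0]]';python3 w.py
python3 - <<'E'
from h import *
crop(cam("side"),(180,130,360,270),4,"pics/s2.png")
E
```

```text
clock: 3.13
tcp_pos: [0.5415, -0.0747, 0.0775]
orientation: [0.0, 0.771, 0.637, 0.0]
wrist_force: [0.5, 0.8, 0.6]
finger_gap: 0.0426
grip_force: 0.0
local mm [-87.1  -0.7  77.5] yawerr -0.15 F [ 0.9 -0.3  0.6] t 3.13 gap 0.0426
```

View pics/s2.png

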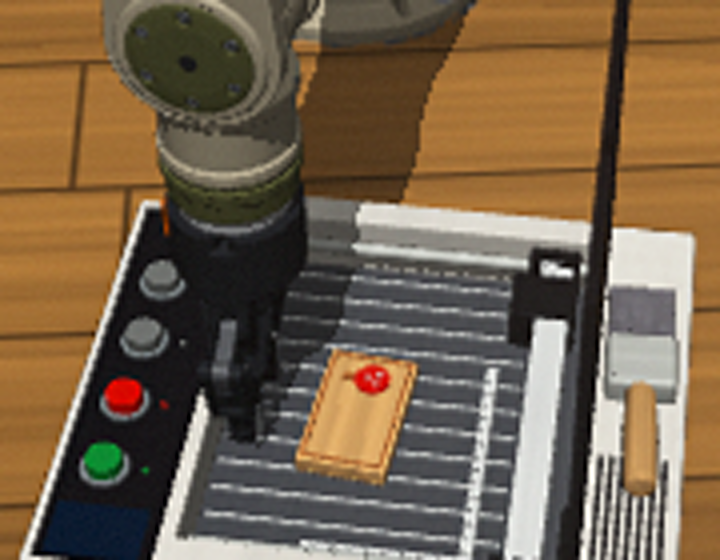

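Fingers are beside the board (finger at crop (240,435), board at (355,415)), clear of the rim. Lower a little and push +x in measured steps.

```bash
python3 -m jog '[[0,0,0,0.003,0],[0,0,0,0.003,0],[0,0,0,0,0]]'>/dev/null;python3 w.py
python3 -m jog '[[0,0.01,0,0,0],[0,0.01,0,0,0],[0,0.01,0,0,0],[0,0.01,0,0,0],[0,0.01,0,0,0]]'>/dev/null;python3 w.py
python3 -m jog '[[0,0.006,0,0,0],[0,0.004,0,0,0],[0,0,0,0,0]]'>/dev/null;python3 w.py
```

```text
local mm [-87.   -0.7  71.3] yawerr -0.07 F [ 0.6  0.3 -0.3] t 3.43 gap 0.0427
local mm [-35.5   0.1  70.4] yawerr -0.02 F [ 0.2 -0.1  0.7] t 3.85 gap 0.0426
local mm [-25.7   0.2  70.2] yawerr 0.03 F [-0.5 -0.3 -0.3] t 4.1 gap 0.0428
```

```bash
for i in 1 2 3; do python3 -m jog '[[0,0.003,0,0,0],[0,0.002,0,0,0],[0,0,0,0,0]]'>/dev/null;python3 w.py; done
python3 - <<'E'
from h import *
crop(cam("side"),(180,130,360,270),4,"pics/s3.png")
E
```

```text
local mm [-21.7   0.1  70.2] yawerr -0.06 F [-0.2  0.1 -0.1] t 4.35 gap 0.0425
local mm [-17.5   0.1  70.2] yawerr -0.09 F [-2.7 -0.8 -0.8] t 4.6 gap 0.0427
local mm [-17.2   0.1  70.3] yawerr -0.25 F [-20.5   0.8   2.6] t 4.85 gap 0.0429
```

View pics/s3.png

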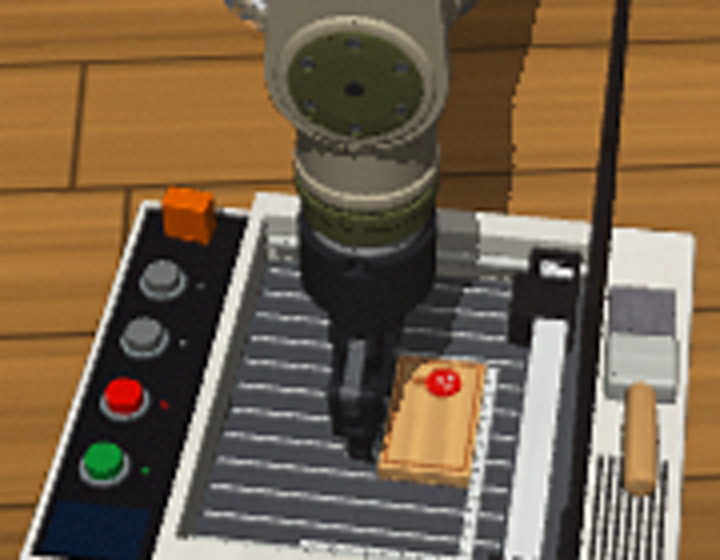

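Board is now flush along the rear bar (crop (430,420)); contact 20 N. Now back off, lift, close fingers and go to the board's near end for the −y push.

```bash
python3 -m jog '[[0,-0.012,0,0,0],[0,0,0,-0.03,0],[0,0,0,-0.03,0],[1,0.025,-0.02,0,0],[1,0.025,-0.02,0,0]]'>/dev/null;python3 -m jog '[[1,0,-0.02,0,0],[1,0,-0.02,0,0],[1,0,0,0,0],[1,0,0,0,0],[1,0,0,0,0]]'>/dev/null;python3 w.py
```

```text
local mm [ 26.4  79.1 130.7] yawerr -0.05 F [-0.7 -0.7  0.2] t 5.73 gap 0.0002
```

```bash
python3 -m jog '[[1,-0.004,0,0.03,0],[1,0,0,0.015,0],[1,0,0,0.009,0],[1,0,0,0,0]]'>/dev/null;python3 w.py
python3 -m jog '[[1,0,0.012,0,0],[1,0,0.012,0,0],[1,0,0.012,0,0],[1,0,0.01,0,0],[1,0,0.01,0,0]]'>/dev/null;python3 w.py
for i in 1 2 3; do python3 -m jog '[[1,0,0.003,0,0],[1,0,0.002,0,0],[1,0,0,0,0]]'>/dev/null;python3 w.py; done
```

```text
local mm [21.8 80.6 74.4] yawerr -0.09 F [ 0.1  0.5 -0.1] t 6.07 gap 0.0003
local mm [22.2 22.5 77. ] yawerr -0.06 F [-0.5  1.5  0.8] t 6.48 gap -0.0001
local mm [22.1 18.6 76.6] yawerr -0.06 F [-0.2 -1.4  0.8] t 6.73 gap -0.0002
local mm [22.2 14.9 76.5] yawerr -0.04 F [0.2 1.7 5.4] t 6.98 gap -0.0002
local mm [22.3  9.6 76.5] yawerr -0.04 F [0.2 3.4 4.3] t 7.23 gap -0.0
```

Run:
```python
from h import *
crop(cam("side"),(180,130,360,270),4,"pics/s4.png")
```

```text
(no output)
```

View pics/s4.png

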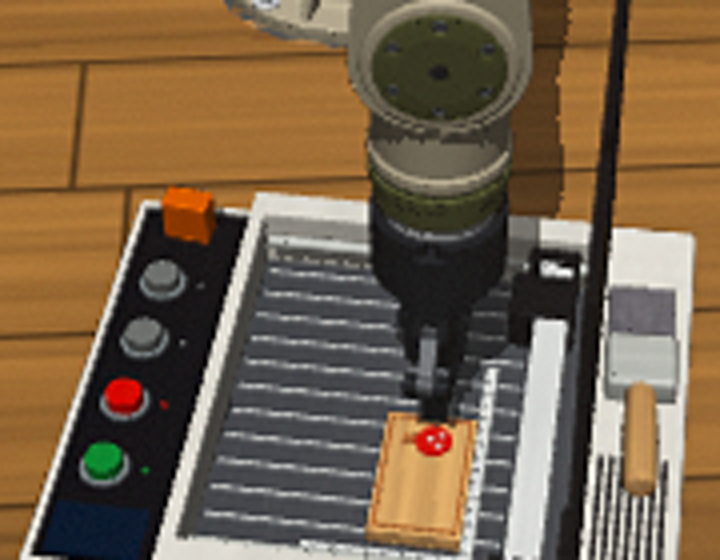

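```bash
for i in 1 2 3; do python3 -m jog '[[1,0,0.002,0,0],[1,0,0.001,0,0],[1,0,0,0,0]]'>/dev/null;python3 w.py; done
```

```text
local mm [22.2  6.9 76.5] yawerr -0.04 F [-0.3  4.4  6.2] t 7.53 gap 0.0003
local mm [22.2  3.8 76.5] yawerr -0.04 F [0.7 3.5 6.5] t 7.78 gap 0.0001
local mm [22.2  0.8 76.5] yawerr -0.04 F [1.  3.7 5.8] t 8.03 gap -0.0003
```

The steady Fy/Fz ≈ 0.6 suggests the finger is sliding over something. I back off and check the board.

```bash
python3 -m jog '[[1,0,0,-0.02,0],[1,0,-0.02,-0.02,0],[1,0,-0.02,0,0],[1,0,-0.02,0,0],[1,0,0,0,0]]'>/dev/null;python3 w.py
python3 - <<'E'
from h import *
crop(cam("side"),(240,180,330,270),6,"pics/s5.png")
E
```

```text
local mm [ 22.2  63.9 116. ] yawerr -0.01 F [-0.8  0.3 -0.7] t 8.45 gap 0.0003
```

View pics/s5.png

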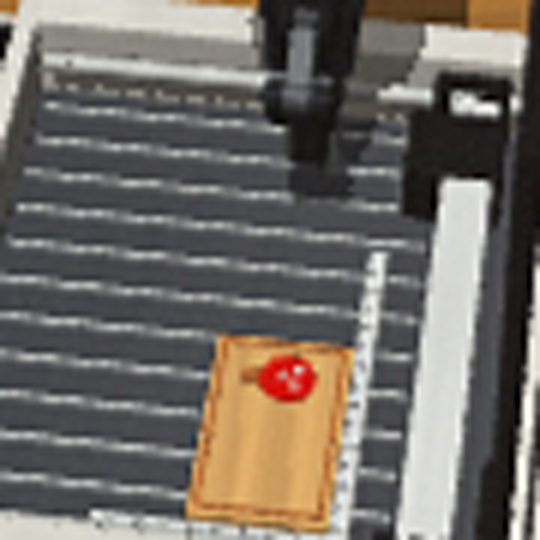

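Board now almost in the corner (crop: lower edge (190,517)–(328,530) against the side bar at (95,518)–(350,537)), square to the rear bar. I push again, with the tip lower, until a firm contact.

```bash
python3 -m jog '[[1,0,0,0.025,0],[1,0,0,0.013,0],[1,0,0,0.003,0],[1,0,0,0.002,0],[1,0,0,0,0]]'>/dev/null;python3 w.py
python3 -m jog '[[1,0,0.01,0,0],[1,0,0.01,0,0],[1,0,0.01,0,0],[1,0,0.01,0,0],[1,0,0,0,0]]'>/dev/null;python3 w.py
for i in 1 2 3 4 ; do python3 -m jog '[[1,0,0.003,0,0],[1,0,0.002,0,0],[1,0,0,0,0]]'>/dev/null;python3 w.py; done
```

```text
local mm [22.2 59.5 73.1] yawerr -0.06 F [-0.3  0.7  0.4] t 8.92 gap -0.0001
local mm [22.1 16.5 73.9] yawerr -0.09 F [ 0.2 -0.4  0.1] t 9.33 gap 0.0
local mm [22.1 14.9 73.2] yawerr -0.06 F [-1.7  0.  -0.6] t 9.58 gap 0.0003
local mm [22.2  9.6 73.4] yawerr -0.06 F [-0.3  0.3  1.1] t 9.83 gap -0.0
local mm [22.1  4.9 73.2] yawerr -0.06 F [-0.7  0.3  0.7] t 10.08 gap 0.0001
local mm [22.1  4.2 72.9] yawerr -0.03 F [ 0.5 11.3  8.9] t 10.33 gap 0.0002
```

Firm contact (11 N) just where flush is expected (y ≈ 4.5). Back off, and re-seat it against the rear bar with the half-open fingers.

```bash
python3 -m jog '[[1,0,-0.01,0,0],[1,0,0,-0.03,0],[0,0,0,-0.03,0],[0,-0.03,0.012,0,0],[0,-0.03,0.012,0,0]]'>/dev/null; python3 -m jog '[[0,0,0.025,0,0],[0,0,0.02,0,0],[0,0,0,0.03,0],[0,0,0,0.02,0],[0,0,0,0,0]]'>/dev/null;python3 w.py
```

```text
local mm [-38.2 -56.3  78.8] yawerr -0.08 F [-0.2  0.7 -0.8] t 11.17 gap 0.0431
```

```bash
python3 -m jog '[[0,0,0,0.005,0],[0,0,0,0.003,0],[0,0.006,0,0,0],[0,0.005,0,0,0],[0,0,0,0,0]]'>/dev/null;python3 w.py
for i in 1 2 3 ; do python3 -m jog '[[0,0.003,0,0,0],[0,0.002,0,0,0],[0,0,0,0,0]]'>/dev/null;python3 w.py; done
```

```text
local mm [-25.7 -59.6  76.5] yawerr 0.02 F [-0.7 -0.3  0.1] t 11.58 gap 0.0426
local mm [-21.4 -59.1  75.7] yawerr -0.02 F [-0.2  0.1  0.3] t 11.83 gap 0.0428
local mm [-17.6 -59.   75.4] yawerr -0.08 F [-4.1  0.3  1.2] t 12.08 gap 0.0428
local mm [-17.1 -59.   75.5] yawerr -0.25 F [-17.9   1.8   2.5] t 12.33 gap 0.0426
```

Seated flush (same stop position, 18 N). Now retreat, rise above the lid's top edge and close the fingers.

```bash
python3 -m jog '[[0,-0.015,0,0,0],[0,0,0,-0.03,0],[1,0,0,-0.04,0],[1,0,0,-0.04,0],[1,0,-0.02,-0.035,0]]'>/dev/null; python3 -m jog '[[1,0,-0.02,-0.036,0],[1,0,-0.02,-0.036,0],[1,0,0,-0.04,0],[1,0,0,-0.041,0],[1,0,0,0,0]]'>/dev/null;python3 w.py;python3 - <<'E'
from h import *
crop(cam("side"),(160,20,380,270),2.4,"pics/s6.png")
t=cam("top");crop(t,(210,135,360,270),4,"pics/t6.png")
E
```

```text
local mm [-26.5  -0.5 382.5] yawerr -0.04 F [-0.  -0.5  0.6] t 13.17 gap 0.0
```

View pics/s6.png

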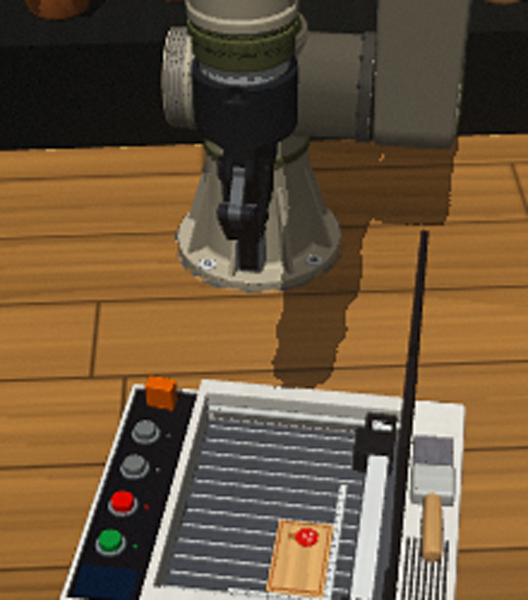

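Board sits in the corner (crop (300,555)); lid is edge-on from (425,232) down to (395,590); the wrist's column hangs to the lid side but well above it. Cross over the lid to its rear at height.

```bash
python3 -m jog '[[1,0.038,0,0,0],[1,0.038,0,0,0],[1,0.038,0,0,0],[1,0.038,0,0,0],[1,0.034,0,0,0]]'>/dev/null; python3 -m jog '[[1,0,0,0.03,0],[1,0,0,0.03,0],[1,0,0,0.012,0],[1,0,0,0,0]]'>/dev/null;python3 w.py
python3 - <<'E'
from h import *
crop(cam("side"),(160,20,380,270),2.4,"pics/s7.png")
E
```

```text
local mm [158.9   3.4 295.1] yawerr 0.0 F [ 0.8 -0.7 -0.8] t 14.02 gap -0.0002
```

View pics/s7.png

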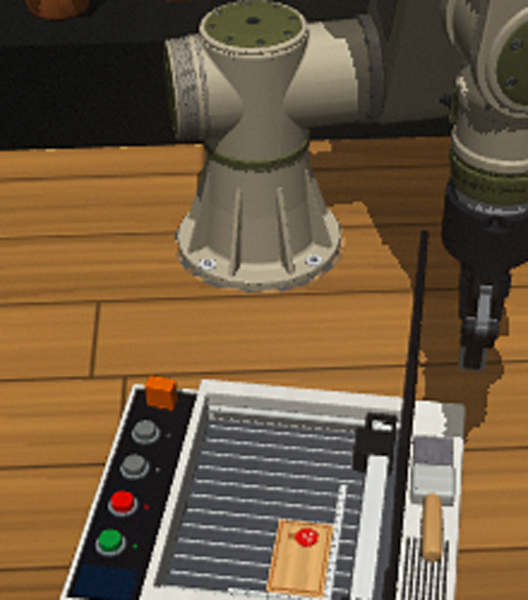

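Finger is behind the lid (tip at crop (475,365), lid top edge (425,232)). Now push along the lid's arc, in pieces.

```bash
python3 -m jog '[[1,-0.02,0,0,0],[1,-0.02,0,0,0],[1,-0.02,0,0,0],[1,-0.02,0,0,0],[1,0,0,0,0]]'>/dev/null; python3 w.py
python3 -m jog '[[1,-0.018,0,0.006,0],[1,-0.018,0,0.007,0],[1,-0.018,0,0.007,0],[1,0,0,0,0]]'>/dev/null;python3 w.py
python3 -m jog '[[1,-0.012,0,0.009,0],[1,-0.012,0,0.009,0],[1,-0.012,0,0.01,0],[1,0,0,0,0]]'>/dev/null;python3 w.py
```

```text
local mm [ 76.5   0.5 302.4] yawerr -0.24 F [-0.3 -0.5  1.2] t 14.48 gap 0.0
local mm [ 23.3   1.  281. ] yawerr -0.21 F [-0.3  0.2 -0.4] t 14.82 gap -0.0
local mm [-11.5   1.2 252.6] yawerr -0.14 F [ 0.4  0.1 -0.7] t 15.15 gap 0.0001
```

```bash
cat > lid.py <<'E'
from w import *
def wpt(l):
    c,n=np.cos(PSI),np.sin(PSI);return np.array([E0[0]+c*l[0]-n*l[1],E0[1]+n*l[0]+c*l[1],l[2]])
for nm in("side","top"):
    c=cam(nm);g=cv2.cvtColor(c["img"],cv2.COLOR_RGB2GRAY);res=[]
    for th in np.arange(-.05,1.75,.05):
        v=[]
        for y in np.arange(-.125,-.03,.005):
            r=.212;q=proj(c,wpt((.11-r*np.cos(th)+.007*np.sin(th),y,.103+r*np.sin(th)+.007*np.cos(th))))
            u=np.round(q).astype(int); v.append(int(g[u[1],u[0]]) if 0<=u[1]<420 and 0<=u[0]<560 else 255)
        res.append((int(np.mean(v)),round(float(th),2)))
    print(nm,[(b,a) for a,b in res if a<60])
E
python3 lid.py
```

```text
side [(0.75, 20), (0.8, 20), (0.95, 58), (1.0, 58)]
top []
```

Lid measured at ≈0.78 rad, as planned. Continue down the arc.

```bash
python3 -m jog '[[1,-0.01,0,0.013,0],[1,-0.01,0,0.014,0],[1,-0.009,0,0.014,0],[1,0,0,0,0]]'>/dev/null; python3 w.py
python3 -m jog '[[1,-0.007,0,0.014,0],[1,-0.006,0,0.014,0],[1,-0.006,0,0.015,0],[1,0,0,0,0]]'>/dev/null;python3 w.py
python3 -m jog '[[1,-0.003,0,0.014,0],[1,-0.003,0,0.014,0],[1,0,0,0,0]]'>/dev/null;python3 w.py;python3 lid.py
```

```text
local mm [-39.9   1.6 210.9] yawerr -0.08 F [ 0.  -0.7  0.5] t 15.58 gap -0.0001
local mm [-58.4   1.9 168. ] yawerr -0.06 F [-0.2 -0.4 -0.2] t 15.92 gap 0.0003
local mm [-64.1   1.7 140.6] yawerr -0.04 F [ 0.1 -0.   0.1] t 16.17 gap -0.0001
side [(0.0, 32), (0.05, 22), (0.1, 23), (0.15, 23), (0.2, 23), (0.25, 23), (0.3, 23), (0.35, 23), (0.4, 22), (0.45, 39), (0.65, 49), (0.7, 36), (0.75, 24), (0.8, 51)]
top []
```

```bash
python3 -m jog '[[1,-0.001,0,0.008,0],[1,-0.001,0,0.007,0],[1,0,0,0,0]]'>/dev/null;python3 w.py; for i in 1 2 3 4; do python3 -m jog '[[1,0,0,0.002,0],[1,0,0,0,0],[1,0,0,0,0]]'>/dev/null;python3 w.py;done
```

```text
local mm [-66.7   1.3 125.5] yawerr -0.04 F [-0.3 -0.1 -0. ] t 16.52 gap -0.0002
local mm [-66.9   1.2 124.3] yawerr -0.06 F [0.3 0.6 0.3] t 16.77 gap 0.0002
local mm [-66.9   1.1 122.3] yawerr -0.06 F [ 1.1  0.2 -0.5] t 17.02 gap 0.0001
local mm [-66.8   1.2 120.2] yawerr -0.05 F [1.2 0.5 0.3] t 17.27 gap -0.0001
local mm [-66.9   0.9 119. ] yawerr -0.05 F [-0.3  1.5  6.9] t 17.52 gap -0.0001
```

Contact at z = 119 mm exactly where the shut lid's pane should be. Press 1 mm more, lift off, and check the lid by colour, refine the key position.

```bash
python3 -m jog '[[1,0,0,0.0015,0],[1,0,0,0,0],[1,0,0,-0.012,0],[1,0,0,-0.03,0],[1,0,0,-0.03,0]]'>/dev/null; python3 -m jog '[[1,-0.03,0.025,0,0],[1,-0.03,0.025,0,0],[1,-0.03,0.025,0,0],[1,0,0,0,0]]'>/dev/null;python3 w.py
python3 - <<'E'
from w import *
from lid import wpt
s,t=cam("side"),cam("top")
for c,n in((s,"side"),(t,"top")):
    for nm,l in(("pane",(.0,-.06,.108)),("pane2",(.03,.08,.108)),("strip",(-.102,-.09,.11)),("strip2",(-.102,.1,.11)),("oldrim",(0,.136,.11))):
        q=np.round(proj(c,wpt(l))).astype(int); print(n,nm,c["img"][q[1],q[0]])
G=((50,100,50),(80,255,255));R=((0,180,100),(5,255,255))
a=blob(s,*G,(190,180,240,280),1);b=blob(t,*G,(325,150,350,265),1);print(a,b)
a=blob(s,*R,(195,215,222,245),1);b=blob(t,*R,(325,190,350,220),1);print(a,b)
E
```

```text
local mm [-162.2  -78.   188. ] yawerr -0.32 F [-0.4 -0.3 -0.1] t 18.27 gap 0.0001
side [(-0.05, 21), (0.0, 22), (0.05, 22), (0.1, 22), (0.15, 28), (0.2, 31), (0.25, 33), (0.3, 26), (0.35, 23), (0.4, 22), (0.45, 22), (0.5, 27)]
top [(-0.05, 38), (0.0, 38), (0.05, 38), (0.1, 37), (0.15, 41), (0.2, 53)]
side pane [134  65   5]
side pane2 [127  62   5]
side strip [24 20 22]
side strip2 [28 25 27]
side oldrim [35 31 32]
top pane [131  81  36]
top pane2 [129  81  38]
top strip [40 39 42]
top strip2 [157 151 136]
top oldrim [44 44 46]
[(array([205.48148148, 244.66666667]), np.int32(81))] []
[(array([210.4       , 227.51111111]), np.int32(45))] []
```

Lid is shut (amber over the bed, black strip in place). Key by triangulation at local (−158.5, −74). Move over it and descend close.

```bash
python3 -m jog '[[1,0.004,-0.0035,0.03,0],[1,0,0,0.025,0],[1,0,0,0.013,0],[1,0,0,0.006,0],[1,0,0,0,0]]'>/dev/null;python3 w.py;  python3 -m jog '[[1,0,0,0,0],[1,0,0,0,0]]'>/dev/null;python3 w.py
```

```text
local mm [-151.6  -68.6  113.5] yawerr 0.03 F [-0.3  0.3 -0.8] t 18.88 gap -0.0001
local mm [-152.7  -71.1  116.4] yawerr -0.02 F [-0.2 -1.   0.3] t 19.05 gap -0.0001
```

```bash
python3 -m jog '[[1,0,0,0,0],[1,0,0,0,0],[1,0,0,0,0],[1,0,0,0,0]]'>/dev/null;python3 w.py;  python3 -m jog '[[1,0,0,0,0],[1,0,0,0,0]]'>/dev/null;python3 w.py
```

```text
local mm [-153.   -70.6  115.3] yawerr -0.06 F [-0.3 -0.4 -0.1] t 19.38 gap 0.0003
local mm [-153.   -70.3  114.8] yawerr -0.06 F [ 0.   0.4 -0.4] t 19.55 gap -0.0001
```

```bash
python3 -m jog '[[1,-0.005,0.0035,0.002,0],[1,0,0,0.002,0],[1,0,0,0,0],[1,0,0,0,0],[1,0,0,0,0]]'>/dev/null;python3 w.py;  python3 -m jog '[[1,0,0,0.002,0],[1,0,0,0,0],[1,0,0,0,0],[1,0,0,0,0]]'>/dev/null;python3 w.py
python3 -m jog '[[1,0,0,0.001,0],[1,0,0,0,0],[1,0,0,0,0]]'>/dev/null;python3 w.py
```

```text
local mm [-157.9  -73.7  110.6] yawerr -0.06 F [-1.2  0.2  0.1] t 19.97 gap -0.0003
local mm [-157.9  -73.8  108.8] yawerr -0.05 F [ 0.5 -0.6 -0.3] t 20.3 gap 0.0004
local mm [-157.9  -73.8  107.7] yawerr -0.05 F [ 0.7  0.2 -0. ] t 20.55 gap 0.0003
```

Over the key and settled. Now 0.5 mm steps, watching the force.

```bash
for i in 1 2 3 4 5 6; do python3 -m jog '[[1,0,0,0.0005,0],[1,0,0,0,0],[1,0,0,0,0]]'>/dev/null;python3 w.py; done
```

```text
local mm [-157.9  -73.8  107.3] yawerr -0.05 F [-0.2  0.5 -0.2] t 20.8 gap 0.0003
local mm [-157.9  -73.8  106.7] yawerr -0.05 F [-0.4  0.   0.1] t 21.05 gap 0.0002
local mm [-157.9  -73.8  106.3] yawerr -0.05 F [ 0.3  0.1 -1.2] t 21.3 gap 0.0001
local mm [-158.   -73.9  105.9] yawerr -0.05 F [-0.4  0.8  0.4] t 21.55 gap -0.0003
local mm [-157.9  -73.9  105.5] yawerr -0.05 F [-0.3  0.7  1.9] t 21.8 gap 0.0001
local mm [-158.   -73.9  105.1] yawerr -0.05 F [0.4 0.9 2.6] t 22.05 gap -0.0003
```

```bash
for i in 1 2 ; do python3 -m jog '[[1,0,0,0.0005,0],[1,0,0,0,0],[1,0,0,0,0]]'>/dev/null;python3 w.py; done;  python3 -m jog '[[1,0,0,0.0003,0],[1,0,0,0,0],[1,0,0,0,0]]'>/dev/null;python3 w.py
```

```text
local mm [-158.   -73.9  104.5] yawerr -0.05 F [1.3 1.1 4.6] t 22.3 gap -0.0001
local mm [-157.9  -73.9  103.7] yawerr -0.05 F [0.  0.6 2.7] t 22.55 gap -0.0001
local mm [-157.9  -73.9  103.2] yawerr -0.05 F [-1.2  0.2  1.7] t 22.8 gap 0.0001
```

Click felt (4.6 → 1.7 N). A touch more, hold, then release.

```bash
python3 -m jog '[[1,0,0,0.0004,0],[1,0,0,0,0],[1,0,0,0,0]]'>/dev/null;python3 w.py;python3 -m jog '[[1,0,0,-0.004,0],[1,0,0,-0.01,0],[1,0,0,-0.03,0],[1,0,0,-0.04,0],[1,0,0,-0.04,0]]'>/dev/null;python3 -m jog '[[1,0,0,-0.02,0],[1,0,0,0,0],[1,0,0,0,0],[1,0,0,0,0],[1,0,0,0,0]]'>/dev/null;python3 w.py
python3 - <<'E'
from w import *
from lid import wpt
s=cam("side")
# black strip -> console step along engraver x at y=-.09, board seen through pane
for x in (-.06,0,.0225,.06): 
    q=np.round(proj(s,wpt((x,-.055,.108)))).astype(int); print(x,s["img"][q[1],q[0]])
# brightness down the image across the lid's front edge
for y in(-.1,.1):
    print(y,[(int(1e3*x),int(s["img"][tuple(np.round(proj(s,wpt((x,y,.11)))).astype(int)[::-1])].sum())) for x in np.arange(-.135,-.08,.004)])
E
```

```text
local mm [-158.   -73.9  103.1] yawerr -0.05 F [-0.6  0.9  2.6] t 23.05 gap -0.0004
local mm [-157.7  -72.9  245.5] yawerr -0.05 F [ 1.1 -0.1  0.8] t 23.88 gap 0.0006
side [(-0.05, 21), (0.0, 23), (0.05, 21), (0.1, 22), (0.15, 28), (0.2, 31), (0.25, 33), (0.3, 25), (0.35, 23), (0.4, 23), (0.45, 22), (0.5, 27)]
top [(-0.05, 38), (0.0, 38), (0.05, 38), (0.1, 37), (0.15, 40), (0.2, 53)]
-0.06 [127  61   6]
0 [131  64   7]
0.0225 [135  59   8]
0.06 [128  63  13]
-0.1 [(-135, 71), (-131, 71), (-127, 68), (-123, 72), (-119, 69), (-114, 58), (-110, 416), (-106, 67), (-102, 72), (-98, 61), (-94, 196), (-90, 198), (-86, 194), (-82, 192)]
0.1 [(-135, 117), (-131, 111), (-127, 43), (-123, 49), (-119, 52), (-114, 30), (-110, 138), (-106, 109), (-102, 69), (-98, 73), (-94, 199), (-90, 216), (-86, 199), (-82, 204)]
```

The lid strip lies exactly where it belongs when shut (x −108 to −96 mm); click done and released, robot clear.

```bash
python3 -c "from workcell import env;print(env.hand_in())"
```

```text
the job is handed in; nothing more can be done
None
```

The job is handed in, with no verdict returned: the board was pushed firmly against both stop bars, the lid reads shut in the camera, and the green key clicked (4.6 N falling to 1.7 N) and was released, all in about 24 s.

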